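Count out three glass balls on the pivoting counting board

ROBOT

A 7-joint arm with a two-finger parallel gripper is mounted at the origin on the work surface. World frame = base frame: x ahead of the robot, y to its left, z up, the work surface at z = 0. Lengths are in m, angles in rad, forces in N, time in s.
With the tool pointing down it reaches from about 0.4 to 0.875 m from the base axis. Payload 19.3 kg.
Tool frame: the origin (TCP) lies midway between the tips of the shut fingers; the grasp point (between the pads) lies 19 mm behind it; z points along the fingers, y is the line along which they close (so a half turn about z gives the same grasp; the last joint's range is limited). The gripper opens to 85 mm and grips with 20 to 120 N. Pads are 22 mm wide; open, the fingers measure 114 mm over their backs; the gripper's body (76 mm by 85 mm) begins 54 mm behind the grasp point. The pads swing forward as they close: fully open they stand 13 mm farther back than shut.
Start: joints at [1.156, 0.521, -0.036, 1.599, 0.021, 1.021, -0.113], TCP at [0.211, -0.588, 0.231] pointing down, gripper open.
Joint ranges: [-2.91, 2.91], [-0.3, 2.13], [-1.5, 1.42], [0.17, 2.43], [-1.26, 4.41], [0.16, 1.93], [-2.52, 2.52]. Speed limits (rad/s): [1.89, 1.89, 2.39, 2.39, 3.01, 3.01, 3.01].

INTERFACE

Orientations are given as [roll, pitch, yaw] about the fixed x, y, z axes, in that order (R = Rz(yaw) Ry(pitch) Rx(roll)).
In Python, from workcell import telemetry, grab_frame, calibration, bot, outline_of, landmark_of gives the robot as it stands. The module is installed in compiled form; this text tells all that it offers.
- The arm moves only by the shell command python3 -m inch 'ROWS' [FORCE]. ROWS is JSON, a list of rows, each a list of 7 numbers: the shift along the tool's x, y, z in m, then the turn, a rotation vector about the tool's x, y, z in rad, then the closure, from 0 (fully open) to 1 (shut). A call has 1 to 5 rows; each row shifts and turns the commanded pose from where the row before left it, along the tool's axes as they then stand; what a row does not reach is not made up. A row lasts 1/10 s, in which the tool goes at most 50 mm and 8.59 degrees, less where a joint would pass 70% of its speed; a pose out of reach is approached as far as the arm can. A call is refused whole if a number of a shift passes 0.05 or a number of a turn 0.15, either way. A call with a gripper value outside its range is refused whole. The fingers move at their own pace and stop on an object; FORCE is the grip in N (left out, the last holds). Time passes only in rows, so rows that do not move let the fingers close. It gives the time, the measured TCP pose, the force, the opening and the grip force at its end, in the units of the state.
- telemetry.observe(): the state, without advancing time (a new reading comes with each control period).
- grab_frame(name): name is "scene" or "side" or "wrist"; returns the picture (384x512x3 uint8, red, green, blue); there is no depth.
- calibration(name): a dict with "fovy" (degrees; the focal length in pixels is half the picture's height over the tangent of half this angle, whatever the lens; pixels are square), "cx", "cy" (the principal point, pixels), "pose" (4x4, takes a point from camera to world coordinates). Camera axes: x right, y down, z forward; pixel columns grow to the right and rows downward; lengths in m; the calibration is good to about 2 mm. A picture is of the moment at which its call begins: read the wrist's pose just before it. calibration takes no time and is no camera call; for the wrist camera it gives the pose at the moment of the call.
- bot.job_done(): hands the job in; it is judged then, once.
Trained networks look in the newest picture that a camera, given by its name, has taken for a name from the list of things; names that differ only in an ending like _2 or _b are one class to them, and where a whole thing is asked for, a point or a joint stands for the part that bears it (a point fixed in the world has none). Each returns a list of dicts, best first, with "score" (0 to 1); they miss things now and then, are a little off and sometimes report something else, mostly with a low value. They report only what shows in the picture. A call takes as long as a camera call. They do not tell look-alikes from the thing itself.
- outline_of(label, camera): "region" (384x512 bool, what is visible of it) and "rect" ([left, top, right, bottom] in pixels, round what is visible of it).
- landmark_of(label, camera): "xy" ([column, row] in pixels: a listed point, or the origin of a listed thing).
The state is a dict: "clock": time; "qpos": joint angles; "qd": joint speeds; "joint_efforts": joint torques, N m; "position": TCP position; "tool_rot": TCP orientation; "force": force on the tool from outside, world axes, zero at the start; "moment": the same for the moment, N m; "grip_width": finger opening in m; "finger_force": force on a finger pad.
Only numpy, scipy, OpenCV 4.12 (cv2) and the standard library are available. Lean on these libraries where they do the work, as an engineer would, in place of code of your own. Each camera call takes 0.05 s, during which the arm holds its last target. There are 200 camera calls.

TASK

Count out three of the glass balls with the pivoting counting board: by its handle, smoothly tip the board forward until each of its three pockets has caught a ball, then lower it back onto its stop so that the two spare balls roll back into the channel, and let go. Do not touch the balls with the gripper, and leave the other glassware and the brush alone.

Things in the scene. Friction and masses are not known exactly. Their poses are not given: they have to be found in the camera images.
- stand: Fixed grey steel stand, base 300 x 300 x 12 mm. Origin: underside centre; x from the board's handle side to its pocket side, y along the pivot axis, which passes 120 mm above the origin. Uprights at y = +-124 mm up to z = 135. A lamp tube (14 mm thick, 300 long, along y) crosses at x = 72, z = 300 on posts at y = +-140: no room for a gripper straight above the pocket half. Place and yaw vary.
- board (a joint): Board tilt, rad. 0: on its stop, handle and channel end low (0.21 from level); grows as the handle end rises; level 0.21; forward stop 0.60. The pivot is stiff (0.7 N m, about 4 N at the handle): the board stays where left. Balls start rolling out of the channel past about 0.38 and fill the pockets at 0.55 to 0.60; spares roll back as it returns to 0. If a pocket is missed, tip again.
- deck (a point): Board frame, origin on the pivot at mid-width: x from channel to pockets, y along the pivot, z square to the deck. Wooden tray, inside 250 (x) by 202 (y) mm, walls 8 thick, tops at z = 50. Plywood deck, x = -3 to 125, top z = 10, a round pocket in each of three lanes, 64 wide, parted by ribs to z = 34 along the tray's whole length. Grey channel, x = -125 to -3, floor falling 0.105 rad to the handle end.
- handle (a point): Grip point on the handle, a flat aluminium tab 16 mm thick, 45 wide (y), beyond the channel wall; axes as deck, there at (-209.5, 0, 44.1) mm. The tab leans 28 deg (0.489 rad) from the deck's z towards -x: 40 deg from vertical at joint 0, 6 at 0.60. Point on its mid plane, 27 mm below its free end along the lean. Pinch its broad faces (normal in the deck's x-z plane). 75 mm free to the wall.
- pocket0 (a point): Centre that a ball has when caught in the right-hand (-y) pocket (round dip of 37 mm diameter in the deck, -69 mm along the deck's y); 93 mm along the deck's x, 33.6 mm along its z. Axes as deck. A caught ball sits 6 mm lower than one on the deck and stays in at any tilt of the board.
- pocket1 (a point): Centre that a ball has when caught in the middle pocket (round dip of 37 mm diameter in the deck, 0 mm along the deck's y); 93 mm along the deck's x, 33.6 mm along its z. Axes as deck. A caught ball sits 6 mm lower than one on the deck and stays in at any tilt of the board.
- pocket2 (a point): Centre that a ball has when caught in the left-hand (+y) pocket (round dip of 37 mm diameter in the deck, 69 mm along the deck's y); 93 mm along the deck's x, 33.6 mm along its z. Axes as deck. A caught ball sits 6 mm lower than one on the deck and stays in at any tilt of the board.
- ball0: One of five alike hollow ground-glass balls, pale, 60 mm diameter, about 60 g. Origin: its centre (its axes turn as it rolls). All five start in the board's channel: two each in the outer lanes, one in the middle lane.
- ball1: One of five alike hollow ground-glass balls, pale, 60 mm diameter, about 60 g. Origin: its centre (its axes turn as it rolls). All five start in the board's channel: two each in the outer lanes, one in the middle lane.
- ball2: One of five alike hollow ground-glass balls, pale, 60 mm diameter, about 60 g. Origin: its centre (its axes turn as it rolls). All five start in the board's channel: two each in the outer lanes, one in the middle lane.
- ball3: One of five alike hollow ground-glass balls, pale, 60 mm diameter, about 60 g. Origin: its centre (its axes turn as it rolls). All five start in the board's channel: two each in the outer lanes, one in the middle lane.
- ball4: One of five alike hollow ground-glass balls, pale, 60 mm diameter, about 60 g. Origin: its centre (its axes turn as it rolls). All five start in the board's channel: two each in the outer lanes, one in the middle lane.
- goblet: Bystander: stemmed glass goblet, 76 mm across, 180 mm tall, upright on the table. Origin: centre of its foot.
- tumbler: Bystander: open glass tumbler, 80 mm across, 100 mm tall. Origin: centre of its underside.
- brush: Bystander: bench brush, about 200 mm long and under 40 high, lying flat on the table. Origin: underside, handle towards its -x.
There are look-alikes about, which are no part of the job. What is shaped like the ball1 but purple or red is not meant.

How it is judged:
On the way:
1. the board is tipped forward, past level, and a ball lies in each of the three pockets (value of joint board above 0.25 rad and distance between any of ball0, ball1, ball2, ball3, ball4 and pocket0 below 0.01 m and distance between any of ball0, ball1, ball2, ball3, ball4 and pocket1 below 0.01 m and distance between any of ball0, ball1, ball2, ball3, ball4 and pocket2 below 0.01 m), for 0.2 s.
At the end, for the whole second after the job is handed in: Each pocket holds a ball (centre within 10 mm of the pocket's point), the other two balls lie in the channel (centre between 15 and 125 mm on the handle side of the pivot, inside the tray), all balls at rest (under 30 mm/s), the board back on its stop (joint under 0.04 rad) and released (distance between any of ball0, ball1, ball2, ball3, ball4 and pocket0 below 0.01 m and distance between any of ball0, ball1, ball2, ball3, ball4 and pocket1 below 0.01 m and distance between any of ball0, ball1, ball2, ball3, ball4 and pocket2 below 0.01 m and (distance between ball0 and pocket0 below 0.01 m or distance between ball0 and pocket1 below 0.01 m or distance between ball0 and pocket2 below 0.01 m or (x of ball0 in the frame of deck between -0.125 and -0.015 m and y of ball0 in the frame of deck between -0.1 and 0.1 m and z of ball0 in the frame of deck between 0 and 0.06 m)) and (distance between ball1 and pocket0 below 0.01 m or distance between ball1 and pocket1 below 0.01 m or distance between ball1 and pocket2 below 0.01 m or (x of ball1 in the frame of deck between -0.125 and -0.015 m and y of ball1 in the frame of deck between -0.1 and 0.1 m and z of ball1 in the frame of deck between 0 and 0.06 m)) and (distance between ball2 and pocket0 below 0.01 m or distance between ball2 and pocket1 below 0.01 m or distance between ball2 and pocket2 below 0.01 m or (x of ball2 in the frame of deck between -0.125 and -0.015 m and y of ball2 in the frame of deck between -0.1 and 0.1 m and z of ball2 in the frame of deck between 0 and 0.06 m)) and (distance between ball3 and pocket0 below 0.01 m or distance between ball3 and pocket1 below 0.01 m or distance between ball3 and pocket2 below 0.01 m or (x of ball3 in the frame of deck between -0.125 and -0.015 m and y of ball3 in the frame of deck between -0.1 and 0.1 m and z of ball3 in the frame of deck between 0 and 0.06 m)) and (distance between ball4 and pocket0 below 0.01 m or distance between ball4 and pocket1 below 0.01 m or distance between ball4 and pocket2 below 0.01 m or (x of ball4 in the frame of deck between -0.125 and -0.015 m and y of ball4 in the frame of deck between -0.1 and 0.1 m and z of ball4 in the frame of deck between 0 and 0.06 m)) and value of joint board below 0.04 rad and linear speed of each of ball0, ball1, ball2, ball3, ball4 below 0.03 m/s); the robot touches nothing.
It fails at once if a ball is touched by the gripper or the arm (over 0.5 N) (contact force between any of ball0, ball1, ball2, ball3, ball4 and the fingers above 0.5 N or contact force between any of ball0, ball1, ball2, ball3, ball4 and the arm above 0.5 N).
It fails at once if the board is jerked or slammed (faster than 2.5 rad/s) (velocity of joint board above 2.5 rad/s or velocity of joint board below -2.5 rad/s).
It fails at once if a bystander is moved by more than 20 mm (distance of any of goblet, tumbler, brush from where it was at the start of the episode above 0.02 m).
It also fails if it takes over 45 s, if anything falls off the work surface, if the arm or the gripper's body presses on something with over 40 N, if the wrist force passes 120 N, or if a joint passes its speed limit or range.

## Working session

There is one attempt and no reset: what is moved stays moved. The work goes in short steps, Python scripts to look and compute and a shell command to move; the robot and the scene stay as the last step left them, time stands still between calls to the robot, and variables do not carry over. Pictures are saved under pics/ and viewed, at most 10 in all, crops included, and the job is handed in when it is done.

```bash
mkdir -p pics
cat > h.py <<'E'
import numpy as np, cv2
from workcell import telemetry, grab_frame, calibration, bot, outline_of, landmark_of
from scipy.spatial.transform import Rotation as R
def ray(c,xy):
    k=calibration(c); f=192/np.tan(np.radians(k["fovy"]/2)); P=np.array(k["pose"])
    d=P[:3,:3]@np.array([(xy[0]-k["cx"])/f,(xy[1]-k["cy"])/f,1]); return P[:3,3],d/np.linalg.norm(d)
def tri(obs):
    A=np.zeros((3,3));b=np.zeros(3)
    for o,d in obs:
        M=np.eye(3)-np.outer(d,d);A+=M;b+=M@o
    p=np.linalg.solve(A,b); return p,[float(np.linalg.norm((np.eye(3)-np.outer(d,d))@(p-o))) for o,d in obs]
def proj(c,p):
    k=calibration(c); f=192/np.tan(np.radians(k["fovy"]/2)); P=np.array(k["pose"])
    q=P[:3,:3].T@(np.asarray(p)-P[:3,3]); return np.array([k["cx"]+f*q[0]/q[2],k["cy"]+f*q[1]/q[2]])
def save(c,n):
    im=grab_frame(c); cv2.imwrite(f"pics/{n}.png",im[:,:,::-1]); return im
E
cat > a.py <<'E'
from h import *
np.set_printoptions(precision=3,suppress=True)
ims=[save(c,c+"0") for c in("scene","side")]
L={}
for n in "stand deck handle pocket0 pocket1 pocket2 ball0 goblet tumbler brush".split():
    for c in("scene","side"):
        r=landmark_of(n,c); print(n,c,[(np.round(x["xy"]).tolist(),round(x["score"],2)) for x in r[:6]])
        if r: L[n,c]=r[0]["xy"]
    if (n,"scene") in L and (n,"side") in L: print("   ",*tri([ray(c,L[n,c]) for c in("scene","side")]))
s=telemetry.observe(); print(s["clock"],s["position"],s["tool_rot"],s["grip_width"])
E
python3 a.py; python3 -c "
import cv2,numpy as np
cv2.imwrite('pics/both.png',np.vstack([cv2.imread('pics/scene0.png'),cv2.imread('pics/side0.png')])[:, :])
a=cv2.imread('pics/both.png');print(a.shape)"
```

```text
stand scene [([283.0, 215.0], 0.75), ([331.0, 194.0], 0.72)]
stand side [([252.0, 226.0], 0.89)]
    [ 0.583  0.137 -0.002] [0.004608186965830613, 0.004608186965830665]
deck scene [([288.0, 189.0], 0.56)]
deck side [([251.0, 201.0], 0.56)]
    [0.583 0.142 0.124] [0.005638767400303072, 0.005638767400303248]
handle scene [([199.0, 216.0], 0.68)]
handle side [([294.0, 156.0], 0.58)]
    [ 0.528 -0.075  0.138] [0.001942788394856775, 0.0019427883948566352]
pocket0 scene [([330.0, 191.0], 0.93), ([322.0, 168.0], 0.92)]
pocket0 side [([243.0, 220.0], 0.94), ([228.0, 209.0], 0.64), ([209.0, 192.0], 0.56), ([252.0, 169.0], 0.25)]
    [0.611 0.216 0.104] [0.04205948276057545, 0.04205948276057539]
pocket1 scene [([330.0, 191.0], 0.93), ([322.0, 168.0], 0.92)]
pocket1 side [([243.0, 220.0], 0.94), ([228.0, 209.0], 0.64), ([209.0, 192.0], 0.56), ([252.0, 169.0], 0.25)]
    [0.611 0.216 0.104] [0.04205948276057545, 0.04205948276057539]
pocket2 scene [([330.0, 191.0], 0.93), ([322.0, 168.0], 0.92)]
pocket2 side [([243.0, 220.0], 0.94), ([228.0, 209.0], 0.64), ([209.0, 192.0], 0.56), ([252.0, 169.0
[... 301 characters left out ...]
, 171.0], 0.79), ([277.0, 196.0], 0.78), ([241.0, 172.0], 0.66), ([314.0, 157.0], 0.66)]
    [ 0.575  0.086 -0.123] [0.24266967255952068, 0.2426696725595204]
goblet scene [([255.0, 304.0], 0.82)]
goblet side [([241.0, 167.0], 0.84)]
    [ 0.73  -0.077 -0.003] [0.009046707755917444, 0.009046707755917588]
tumbler scene [([193.0, 304.0], 0.75)]
tumbler side [([272.0, 150.0], 0.68), ([208.0, 192.0], 0.58)]
    [ 0.651 -0.191  0.013] [0.0009049805414535832, 0.0009049805414536663]
brush scene [([194.0, 302.0], 0.62)]
brush side [([227.0, 298.0], 0.97)]
    [ 0.583 -0.    -0.53 ] [0.18597466442342458, 0.1859746644234246]
1.1 [ 0.211 -0.588  0.231] [3.142 0.    0.345] 0.085646946533343
(768, 512, 3)
```

View pics/scene0.png

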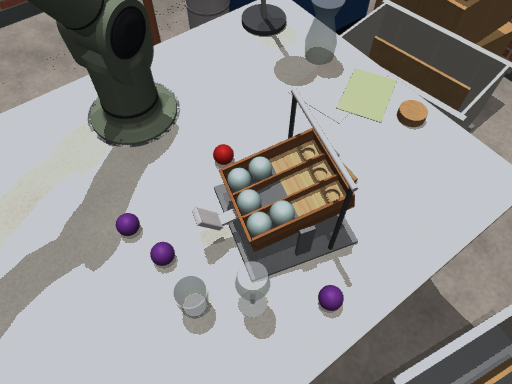

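View pics/side0.png

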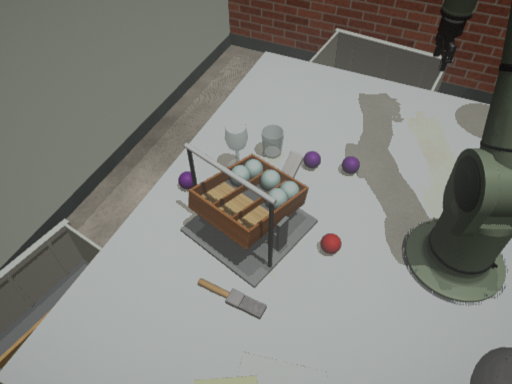

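The scene view shows the board at about (290,190), its handle tab at (207,217) and five pale balls at (240,178), (261,168), (248,201), (284,211) and (260,224). The look-alikes are purple balls at (128,225), (162,253) and (331,297) and a red ball at (223,154), all on the table. Tumbler is at (192,297) and goblet at (253,290). In the side view the handle is near (292,162). Nothing else looks like the handle. Next I fit the stand pose.

```bash
cat >> h.py <<'E'
def deckT(x,y,yaw,q):
    Rs=R.from_euler('z',yaw); Rd=Rs*R.from_euler('y',q-0.21)
    return np.array([x,y,.12]),Rd
PTS={"deck":[0,0,0],"handle":[-.2095,0,.0441],"pocket0":[.093,-.069,.0336],"pocket1":[.093,0,.0336],"pocket2":[.093,.069,.0336]}
def pt(s,n,q):
    if n=="stand": return np.array([s[0],s[1],0])
    o,Rd=deckT(*s,q); return o+Rd.apply(PTS[n])
def grasp(s,q,back=0.):
    """TCP pose: grasp point on handle, moved back along tool z"""
    yaw=s[2]; th=0.489+0.21-q
    u=np.array([np.cos(yaw),np.sin(yaw),0]);z=np.sin(th)*u-np.cos(th)*np.array([0,0,1]);x=np.array([np.sin(yaw),-np.cos(yaw),0])
    Rt=R.from_matrix(np.c_[x,np.cross(z,x),z]); return pt(s,"handle",q)+z*(.019-back),Rt
def rows(p0,R0,p1,R1,n):
    """n equal steps, shift in axes as they stand"""
    w=(R0.inv()*R1).as_rotvec()/n; out=[]
    for i in range(n):
        Ri=R0*R.from_rotvec(w*i); out.append(np.r_[Ri.inv().apply((p1-p0)/n),w].round(4).tolist())
    return out
def now():
    s=telemetry.observe(); return np.array(s["position"]),R.from_euler('xyz',s["tool_rot"])
E
cat > fit.py <<'E'
from h import *
from scipy.optimize import least_squares
np.set_printoptions(precision=4,suppress=True)
O={("stand","scene"):(283,215),("stand","side"):(252,226),("deck","scene"):(288,189),("deck","side"):(251,201),("handle","scene"):(199,216),("handle","side"):(294,156),
("pocket0","scene"):(330,191),("pocket0","side"):(243,220)}
O.pop(("pocket0","scene"));O.pop(("pocket0","side"))
P=[((330,191),"scene"),((322,168),"scene"),((243,220),"side"),((228,209),"side"),((209,192),"side")]
def f(s):
    r=[proj(c,pt(s,n,0))-np.array(v) for (n,c),v in O.items()]
    for v,c in P: r.append(min((proj(c,pt(s,f"pocket{i}",0))-v for i in range(3)),key=np.linalg.norm))
    return np.concatenate(r)
g=least_squares(f,[.583,.137,1.317],loss="soft_l1"); print(g.x); print(g.fun.reshape(-1,2).round(1))
s=g.x; print("handle",pt(s,"handle",0)); 
for c in("scene","side"): print(c,{n:proj(c,pt(s,n,0)).round(0).tolist() for n in PTS})
for nm,a,b in(("red",(223,154),(331,243)),("pA",(162,253),(312,159)),("pB",(128,225),(350,164))): print(nm,tri([ray("scene",a),ray("side",b)]))
p,Rr=now();t,Rt=grasp(s,0,.11);print(t,Rt.as_euler('xyz'))
for r in rows(p,Rr,t,Rt,14): print(r)
E
python3 fit.py
```

```text
[0.5843 0.139  1.273 ]
[[-1.1 -0.5]
 [-2.4  0.6]
 [-3.2  1.6]
 [-2.3  0.6]
 [ 3.4  0.4]
 [ 1.2  6. ]
 [ 0.3  0.4]
 [-4.1  1. ]
 [ 3.   0.9]
 [-0.9 -1.7]
 [ 0.1  2.3]]
handle [ 0.5215 -0.0657  0.1195]
scene {'deck': [285.0, 191.0], 'handle': [202.0, 216.0], 'pocket0': [330.0, 191.0], 'pocket1': [318.0, 169.0], 'pocket2': [306.0, 148.0]}
side {'deck': [249.0, 202.0], 'handle': [295.0, 162.0], 'pocket0': [209.0, 194.0], 'pocket1': [227.0, 207.0], 'pocket2': [246.0, 221.0]}
red (array([0.3356, 0.1168, 0.0319]), [0.0012101720720943965, 0.0012101720720944494])
pA (array([ 0.5018, -0.1843,  0.0335]), [0.0007509490022009774, 0.0007509490022009695])
pB (array([ 0.378 , -0.2142,  0.0323]), [0.0018499573158588802, 0.0018499573158588776])
[ 0.5043 -0.1217  0.1891] [-2.4426  0.     -0.2978]
[0.031, -0.0243, 0.003, 0.0482, 0.016, 0.044]
[0.0298, -0.0254, 0.0047, 0.0482, 0.016, 0.044]
[0.0286, -0.0265, 0.0064, 0.0482, 0.016, 0.044]
[0.0273, -0.0273, 0.0082, 0.0482, 0.016, 0.044]
[0.0259, -0.0281, 0.0099, 0.0482, 0.016, 0.044]
[0.0245, -0.0287, 0.0117, 0.0482, 0.016, 0.044]
[0.023, -0.0291, 0.0135, 0.0482, 0.016, 0.044]
[0.0215, -0.0294, 0.0152, 0.0482, 0.016, 0.044]
[0.0199, -0.0295, 0.017, 0.0482, 0.016, 0.044]
[0.0184, -0.0295, 0.0187, 0.0482, 0.016, 0.044]
[0.0168, -0.0293, 0.0204, 0.0482, 0.016, 0.044]
[0.0151, -0.029, 0.0221, 0.0482, 0.016, 0.044]
[0.0135, -0.0285, 0.0237, 0.0482, 0.016, 0.044]
[0.0119, -0.0279, 0.0253, 0.0482, 0.016, 0.044]
```

```bash
python3 -m inch '[[0.031,-0.024,0.003,0.048,0.016,0.044,0],[0.030,-0.025,0.005,0.048,0.016,0.044,0],[0.029,-0.0265,0.006,0.048,0.016,0.044,0],[0.027,-0.027,0.008,0.048,0.016,0.044,0],[0.026,-0.028,0.010,0.048,0.016,0.044,0]]' 40
python3 -m inch '[[0.0245,-0.029,0.012,0.048,0.016,0.044,0],[0.023,-0.029,0.0135,0.048,0.016,0.044,0],[0.0215,-0.029,0.015,0.048,0.016,0.044,0],[0.020,-0.0295,0.017,0.048,0.016,0.044,0],[0.018,-0.0295,0.019,0.048,0.016,0.044,0]]'
python3 -m inch '[[0.017,-0.029,0.020,0.048,0.016,0.044,0],[0.015,-0.029,0.022,0.048,0.016,0.044,0],[0.0135,-0.0285,0.0237,0.048,0.016,0.044,0],[0.012,-0.028,0.018,0.048,0.016,0.044,0],[0,0,0,0,0,0,0]]'
cat > w.py <<'E'
from h import *
import sys
np.set_printoptions(precision=4,suppress=True)
s=[.5843,.139,1.273]
k=calibration("wrist"); save("wrist",sys.argv[1])
for n in("handle","deck","pocket0","ball0"): print(n,[(np.round(x["xy"],1).tolist(),round(x["score"],2)) for x in landmark_of(n,"wrist")[:5]])
print("pred",{n:proj("wrist",pt(s,n,0)).round(1).tolist() for n in PTS})
o=outline_of("handle","wrist")
if o: print(o[0]["rect"],o[0]["score"])
st=telemetry.observe();print(st["clock"],st["position"],st["tool_rot"],st["qpos"],st["force"])
E
python3 w.py wr1
```

```text
clock: 1.6
position: [0.3175, -0.4213, 0.2164]
tool_rot: [-2.893, -0.052, 0.115]
force: [0.2, -0.1, -0.1]
grip_width: 0.085
finger_force: 0.0
clock: 2.1
position: [0.4219, -0.2547, 0.2006]
tool_rot: [-2.64, -0.046, -0.119]
force: [1.0, -0.5, 0.3]
grip_width: 0.0854
finger_force: 0.0
clock: 2.6
position: [0.5048, -0.124, 0.1943]
tool_rot: [-2.441, 0.001, -0.296]
force: [-0.1, -0.6, -0.3]
grip_width: 0.0852
finger_force: 0.0
handle [([268.2, 187.5], 0.62)]
deck [([128.6, 157.2], 0.78)]
pocket0 [([43.5, 96.4], 0.73), ([67.6, 210.5], 0.72)]
ball0 [([132.5, 231.5], 0.97), ([244.9, 316.7], 0.92), ([163.9, 96.8], 0.91), ([112.9, 96.4], 0.87), ([167.7, 171.7], 0.76)]
pred {'deck': [124.7, 157.4], 'handle': [260.5, 189.6], 'pocket0': [39.2, 97.5], 'pocket1': [50.3, 155.4], 'pocket2': [60.3, 207.9]}
[4.9, 45.1, 278.6, 288.2] 0.77
2.9 [ 0.5036 -0.1284  0.1944] [-2.4458 -0.0008 -0.2987] [ 0.7305  0.5655 -0.271   1.8836 -0.6666  0.9743 -0.9221] [-0.2503 -0.9173  0.3098]
```

View pics/wr1.png

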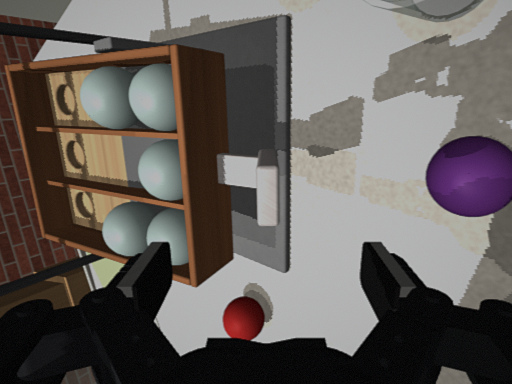

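The wrist view shows the handle tab's free end at columns 257–278, rows 150–225. It is the only such tab and sits on the board with the pale balls. The red ball (243,318) and purple ball (470,175) lie clear on the table. I refit using this view.

```bash
cat > fit2.py <<'E'
from h import *
from scipy.optimize import least_squares
np.set_printoptions(precision=4,suppress=True)
O=[("stand","scene",283,215),("stand","side",252,226),("deck","scene",288,189),("deck","side",251,201),("handle","scene",199,216),("handle","side",294,156),
("pocket0","scene",330,191),("pocket1","scene",322,168),("pocket2","side",243,220),("pocket1","side",228,209),("pocket0","side",209,192),
("handle","wrist",268.2,187.5),("deck","wrist",128.6,157.2),("pocket0","wrist",43.5,96.4),("pocket2","wrist",67.6,210.5)]
def f(s): return np.concatenate([(proj(c,pt(s,n,0))-[a,b])*(1.5 if c=="wrist" else 1) for n,c,a,b in O])
g=least_squares(f,[.583,.137,1.317],loss="soft_l1"); s=g.x; print(s); print(g.fun.reshape(-1,2).round(1).tolist())
h=pt(s,"handle",0);print("handle",h,"tri",tri([ray(c,(a,b)) for n,c,a,b in O if n=="handle"]))
_,Rt=grasp(s,0)
for a,b in((-.0225,.008),(-.0225,-.008),(.0225,-.008),(.0225,.008)): print(proj("wrist",h+Rt.apply([a,b,-.027])))
p,Rr=now();t,R1=grasp(s,0,.06);print("tool err",Rr.inv().apply(t-p),(Rr.inv()*R1).as_rotvec())
E
python3 fit2.py
```

```text
[0.5828 0.1319 1.2843]
[[-3.4, 0.4], [-1.0, -0.9], [-5.8, 2.6], [-0.8, -0.9], [0.8, 2.3], [1.9, 4.3], [-2.3, 1.0], [-6.8, 1.8], [5.1, -0.8], [1.0, -3.2], [1.9, 1.1], [-0.9, 0.0], [-1.3, 0.6], [-3.4, 2.1], [-7.2, -1.5]]
handle [ 0.5223 -0.0734  0.1195] tri (array([ 0.5257, -0.0776,  0.1308]), [0.004537879808466747, 0.005223994690464032, 0.005435856745590709])
[279.5223 228.1792]
[256.9727 228.4082]
[255.859  166.1763]
[279.6975 165.9422]
tool err [0.002  0.0036 0.0537] [ 0.0033 -0.0085 -0.0089]
```

```bash
python3 -c "
import cv2
a=cv2.imread('pics/wr1.png')[130:250,200:320];cv2.imwrite('pics/crop1.png',cv2.resize(a,None,fx=5,fy=5,interpolation=cv2.INTER_CUBIC))"
```

```text
(no output)
```

View pics/crop1.png

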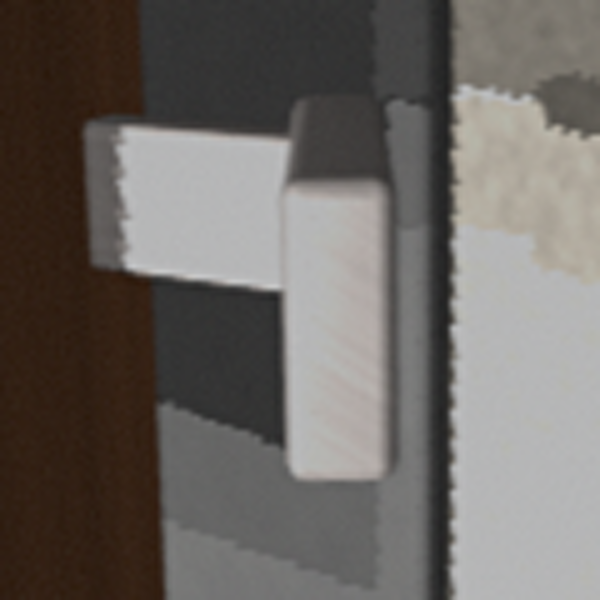

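The tip face in the crop spans columns 257–278, rows 166–226, within 2 px of the fit. Advancing.

```bash
python3 -m inch '[[0.001,0.002,0.025,0.003,-0.008,-0.009,0],[0.001,0.0016,0.025,0,0,0,0],[0,0,0.025,0,0,0,0],[0,0,0.02,0,0,0,0],[0,0,0.013,0,0,0,0]]' 40
python3 -m inch '[[0,0,0,0,0,0,0]]'
cat > g.py <<'E'
from h import *
np.set_printoptions(precision=4,suppress=True)
s=[.5828,.1319,1.2843]
p,Rr=now();t,R1=grasp(s,0,.004);print("tool err",Rr.inv().apply(t-p),(Rr.inv()*R1).as_rotvec())
save("wrist","wr2")
E
python3 g.py
```

```text
clock: 3.4
position: [0.5245, -0.0636, 0.1084]
tool_rot: [-2.442, 0.001, -0.286]
force: [0.6, 0.5, -0.6]
grip_width: 0.0852
finger_force: 0.0
clock: 3.5
position: [0.5243, -0.0633, 0.1086]
tool_rot: [-2.441, 0.001, -0.285]
force: [-0.6, 0.1, 0.3]
grip_width: 0.0857
finger_force: 0.0
tool err [0.0009 0.0009 0.0001] [-0.0013  0.002   0.0003]
```

View pics/wr2.png

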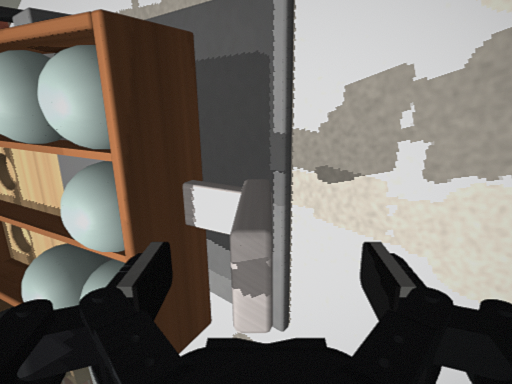

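Run:
```python
from h import *
p,Rr=now()
for z in(0,-.019,-.042,-.046):
    print(z,[proj("wrist",p+Rr.apply([x,y,z])).round(0).tolist() for x,y in((0,0),(-.0225,.008),(-.0225,-.008),(.0225,-.008),(.0225,.008))])
```

```text
0 [[262.0, 245.0], [278.0, 285.0], [246.0, 285.0], [245.0, 201.0], [279.0, 201.0]]
-0.019 [[261.0, 264.0], [279.0, 309.0], [244.0, 309.0], [242.0, 216.0], [281.0, 216.0]]
-0.042 [[261.0, 297.0], [282.0, 347.0], [240.0, 347.0], [237.0, 240.0], [284.0, 240.0]]
-0.046 [[260.0, 303.0], [282.0, 356.0], [239.0, 356.0], [236.0, 245.0], [284.0, 245.0]]
```

The tab's tip face spans about columns 232–271, rows 230–330. That puts the tab ~4 mm toward tool −y and ~9 mm deeper than predicted, so I correct for both and close.

```bash
python3 -m inch '[[0,-0.002,0.004,0,0,0,0],[0,-0.002,0.004,0,0,0,0],[0,0,0,0,0,0,0.3],[0,0,0,0,0,0,0.4],[0,0,0,0,0,0,0.5]]' 40
python3 -m inch '[[0,0,0,0,0,0,0.7],[0,0,0,0,0,0,0.85],[0,0,0,0,0,0,1],[0,0,0,0,0,0,1],[0,0,0,0,0,0,1]]' 40
python3 -m inch '[[0,0,0,0,0,0,1],[0,0,0,0,0,0,1],[0,0,0,0,0,0,1]]' 60
cat > g.py <<'E'
from h import *
import sys
np.set_printoptions(precision=4,suppress=True)
s=[.5828,.1319,1.2843]
save("wrist",sys.argv[1]) if len(sys.argv)>1 else 0
p,Rr=now();t,R1=grasp(s,0);print("tool err",Rr.inv().apply(t-p),(Rr.inv()*R1).as_rotvec())
# rotation about pivot: shift/turn in tool axes per 0.02 rad, constant body twist
a=Rr.inv().apply([-np.sin(s[2]),np.cos(s[2]),0])  # stand y in tool
r=Rr.inv().apply(p-np.array([s[0],s[1],.12])); print("r",r,"axis",a,"v per rad",np.cross(a,r))
E
python3 g.py wr3
```

```text
clock: 4.05
position: [0.527, -0.0564, 0.1059]
tool_rot: [-2.442, -0.0, -0.286]
force: [0.1, 0.8, 0.1]
grip_width: 0.0442
finger_force: 0.0
clock: 4.55
position: [0.5273, -0.0552, 0.1069]
tool_rot: [-2.44, -0.001, -0.284]
force: [-1.8, 2.1, 14.8]
grip_width: 0.0157
finger_force: 40.5
clock: 4.85
position: [0.5273, -0.0553, 0.1069]
tool_rot: [-2.44, -0.001, -0.285]
force: [-2.1, 1.3, 15.4]
grip_width: 0.0152
finger_force: 58.1
tool err [ 0.0003  0.0063 -0.0028] [-0.0025  0.0008  0.0018]
r [-0.0007  0.1576 -0.116 ] axis [-1.     -0.0018  0.0008] v per rad [ 0.0001 -0.116  -0.1576]
```

Tab is gripped at 15 mm width. From the geometry, each 0.04 rad needs y −0.0050, z −0.0065 and turn x −0.04.

```bash
python3 -m inch '[[0,-0.0025,-0.0032,-0.02,0,0,1],[0,-0.005,-0.0065,-0.04,0,0,1],[0,-0.005,-0.0065,-0.04,0,0,1],[0,-0.005,-0.0065,-0.04,0,0,1],[0,-0.005,-0.0065,-0.04,0,0,1]]'
python3 -m inch '[[0,-0.005,-0.0065,-0.04,0,0,1],[0,-0.005,-0.0065,-0.04,0,0,1]]'
python3 - <<'E'
from h import *
s=telemetry.observe();print(s["force"],s["moment"],s["grip_width"])
p,Rr=now();print(p,(R.from_euler('xyz',[-2.44,-.001,-.285]).inv()*Rr).as_rotvec())
E
```

```text
clock: 5.4
position: [0.5275, -0.0545, 0.1431]
tool_rot: [-2.623, -0.0, -0.285]
force: [3.2, 5.0, -4.8]
grip_width: 0.0153
finger_force: 61.5
clock: 5.6
position: [0.5281, -0.0521, 0.1592]
tool_rot: [-2.703, -0.0, -0.285]
force: [2.8, 5.2, -4.4]
grip_width: 0.0155
finger_force: 61.5
[ 2.76502116  5.24413943 -4.41873188] [ 0.36718232 -0.74696709  0.12024311] 0.01549593871315384
[ 0.52812603 -0.05208186  0.1592331 ] [-0.26290437 -0.00057233  0.00060212]
```

Forces match the stiff pivot. Continuing to about 0.57.

```bash
python3 -m inch '[[0,-0.005,-0.0065,-0.04,0,0,1],[0,-0.005,-0.0065,-0.04,0,0,1],[0,-0.0038,-0.0049,-0.03,0,0,1],[0,-0.0038,-0.0049,-0.03,0,0,1],[0,-0.0038,-0.0049,-0.03,0,0,1]]'
python3 -m inch '[[0,-0.0038,-0.0049,-0.03,0,0,1],[0,-0.0038,-0.0049,-0.03,0,0,1],[0,-0.0038,-0.0049,-0.03,0,0,1],[0,-0.0038,-0.0049,-0.03,0,0,1],[0,-0.0025,-0.0032,-0.02,0,0,1]]'
python3 -m inch '[[0,0,0,0,0,0,1],[0,0,0,0,0,0,1],[0,0,0,0,0,0,1],[0,0,0,0,0,0,1],[0,0,0,0,0,0,1]]'
cat > v.py <<'E'
from h import *
import sys
np.set_printoptions(precision=4,suppress=True)
q=float(sys.argv[1]); s=[.5828,.1319,1.2843]
for c in("scene","side"):
    save(c,c+sys.argv[2]); print(c,"balls",[x["xy"].__class__ and np.round(x["xy"]).tolist() for x in landmark_of("ball0",c)],"pockets",[proj(c,pt(s,f"pocket{i}",q)).round(0).tolist() for i in range(3)])
st=telemetry.observe();print(st["clock"],st["force"],st["tool_rot"],st["grip_width"])
a,b=[cv2.imread(f"pics/{c}{sys.argv[2]}.png")[100:280,w:w+200] for c,w in(("scene",190),("side",150))]
cv2.imwrite("pics/v%s.png"%sys.argv[2],cv2.resize(np.hstack([a,b]),None,fx=2,fy=2,interpolation=cv2.INTER_CUBIC))
E
python3 v.py 0.57 1
```

```text
clock: 6.1
position: [0.5307, -0.0429, 0.1925]
tool_rot: [-2.873, 0.0, -0.285]
force: [0.2, 1.4, -3.2]
grip_width: 0.0152
finger_force: 62.0
clock: 6.6
position: [0.534, -0.0312, 0.2187]
tool_rot: [-3.014, 0.0, -0.285]
force: [-3.0, -3.3, 1.0]
grip_width: 0.0155
finger_force: 62.8
clock: 7.1
position: [0.534, -0.0312, 0.2186]
tool_rot: [-3.012, 0.0, -0.285]
force: [-5.6, 0.1, 7.2]
grip_width: 0.0148
finger_force: 63.6
scene balls [[320.0, 180.0], [293.0, 158.0], [163.0, 251.0], [333.0, 204.0], [306.0, 164.0], [315.0, 202.0], [127.0, 223.0], [224.0, 155.0], [329.0, 294.0], [331.0, 156.0]] pockets [[330.0, 202.0], [318.0, 180.0], [307.0, 160.0]]
side balls [[220.0, 190.0], [204.0, 207.0], [242.0, 235.0], [326.0, 243.0], [254.0, 218.0], [226.0, 224.0], [348.0, 168.0], [187.0, 181.0], [313.0, 157.0]] pockets [[209.0, 208.0], [226.0, 221.0], [245.0, 235.0]]
7.3 [-4.7152  0.8003  6.4679] [-3.0118  0.0001 -0.2853] 0.015245165709630526
```

View pics/v1.png

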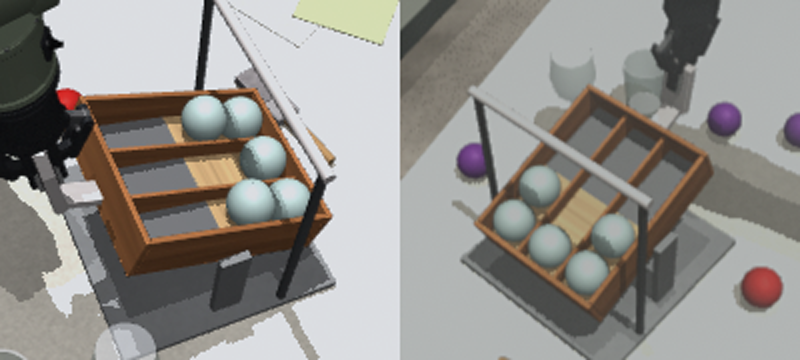

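Each lane shows a ball at its pocket (side view (204,207), (226,224), (242,235), all within about 5 px of prediction). The two spares wait behind in the outer lanes. Lowering by the reverse path.

```bash
python3 -m inch '[[0,0.0024,0.0033,0.02,0,0,1],[0,0.0036,0.005,0.03,0,0,1],[0,0.0036,0.005,0.03,0,0,1],[0,0.0036,0.005,0.03,0,0,1],[0,0.0036,0.005,0.03,0,0,1]]'
python3 -m inch '[[0,0.0036,0.005,0.03,0,0,1],[0,0.0036,0.005,0.03,0,0,1],[0,0.0036,0.005,0.03,0,0,1],[0,0.0036,0.005,0.03,0,0,1],[0,0.0036,0.005,0.03,0,0,1]]'
python3 -m inch '[[0,0.0036,0.005,0.03,0,0,1],[0,0.0036,0.005,0.03,0,0,1],[0,0.0036,0.005,0.03,0,0,1],[0,0.0036,0.005,0.03,0,0,1],[0,0.0036,0.005,0.03,0,0,1]]'
python3 -m inch '[[0,0.0036,0.005,0.03,0,0,1],[0,0.0036,0.005,0.03,0,0,1],[0,0.0036,0.005,0.03,0,0,1],[0,0.0024,0.0033,0.02,0,0,1],[0,0,0,0,0,0,1]]'
```

```text
clock: 7.8
position: [0.5307, -0.0429, 0.1925]
tool_rot: [-2.87, -0.0, -0.285]
force: [-2.1, 2.8, 4.6]
grip_width: 0.0154
finger_force: 63.3
clock: 8.3
position: [0.5284, -0.0512, 0.1631]
tool_rot: [-2.72, -0.0, -0.285]
force: [-1.7, 2.6, 3.4]
grip_width: 0.0153
finger_force: 63.1
clock: 8.8
position: [0.5272, -0.0553, 0.1327]
tool_rot: [-2.57, -0.0, -0.285]
force: [0.4, 3.2, 4.5]
grip_width: 0.0157
finger_force: 62.9
clock: 9.3
position: [0.5272, -0.0555, 0.1096]
tool_rot: [-2.459, 0.001, -0.286]
force: [4.2, 5.6, -1.4]
grip_width: 0.0155
finger_force: 62.0
```

```bash
python3 -m inch '[[0,0.0012,0.0017,0.01,0,0,1],[0,0.0012,0.0017,0.01,0,0,1],[0,0.0006,0.001,0.005,0,0,1],[0,0,0,0,0,0,1]]'
python3 v.py 0 2
```

```text
clock: 9.7
position: [0.5274, -0.0551, 0.1068]
tool_rot: [-2.433, -0.001, -0.285]
force: [-13.5, -3.2, 45.8]
grip_width: 0.0156
finger_force: 67.9
scene balls [[328.0, 294.0], [163.0, 252.0], [241.0, 177.0], [320.0, 166.0], [128.0, 224.0], [332.0, 192.0], [305.0, 151.0], [259.0, 227.0], [224.0, 153.0]] pockets [[328.0, 192.0], [315.0, 170.0], [303.0, 149.0]]
side balls [[244.0, 217.0], [206.0, 191.0], [330.0, 245.0], [189.0, 180.0], [353.0, 168.0], [288.0, 188.0], [252.0, 170.0], [228.0, 206.0], [313.0, 157.0]] pockets [[211.0, 193.0], [229.0, 206.0], [248.0, 219.0]]
9.9 [-13.3087  -4.0225  44.7737] [-2.4341 -0.0012 -0.2845] 0.01494402667955137
```

View pics/v2.png

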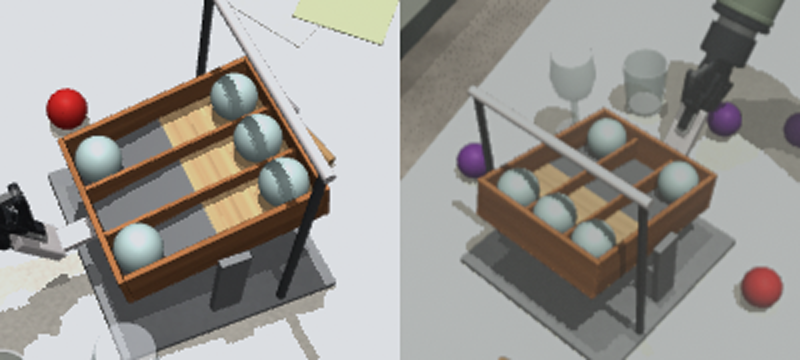

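Three balls sit in the pockets and two at the handle end of the channel. The 45 N reaction shows the board is on its stop. I ease the pressure, open and back straight off.

```bash
python3 -m inch '[[0,-0.0006,-0.001,-0.004,0,0,1],[0,0,0,0,0,0,0.7],[0,0,0,0,0,0,0.3],[0,0,0,0,0,0,0],[0,0,0,0,0,0,0]]'
python3 -m inch '[[0,0,0,0,0,0,0],[0,0,0,0,0,0,0],[0,0,-0.01,0,0,0,0],[0,0,-0.02,0,0,0,0],[0,0,-0.03,0,0,0,0]]'
python3 -m inch '[[0,0,-0.03,0,0,0,0],[0,0,-0.03,0,0,0,0],[0,0,-0.01,0,0,0,0],[0,0,0,0,0,0,0],[0,0,0,0,0,0,0]]'
python3 v.py 0 3
```

```text
clock: 10.4
position: [0.5269, -0.0561, 0.1054]
tool_rot: [-2.441, 0.0, -0.286]
force: [-0.1, 1.1, 0.2]
grip_width: 0.0681
finger_force: 0.0
clock: 10.9
position: [0.5155, -0.0929, 0.152]
tool_rot: [-2.44, 0.002, -0.285]
force: [-0.0, 0.1, 1.1]
grip_width: 0.0849
finger_force: 0.0
clock: 11.4
position: [0.5032, -0.1356, 0.2046]
tool_rot: [-2.441, 0.001, -0.285]
force: [-0.7, 0.7, -0.3]
grip_width: 0.0852
finger_force: 0.0
scene balls [[259.0, 226.0], [239.0, 179.0], [335.0, 191.0], [304.0, 152.0], [220.0, 153.0], [318.0, 169.0], [163.0, 252.0], [126.0, 225.0]] pockets [[328.0, 192.0], [315.0, 170.0], [303.0, 149.0]]
side balls [[252.0, 169.0], [350.0, 167.0], [210.0, 192.0], [227.0, 205.0], [286.0, 193.0], [191.0, 181.0], [330.0, 241.0], [246.0, 220.0], [312.0, 158.0]] pockets [[211.0, 193.0], [229.0, 206.0], [248.0, 219.0]]
11.6 [-0.0155 -0.2596  0.4657] [-2.4403  0.0013 -0.285 ] 0.08581650004341401
```

View pics/v3.png

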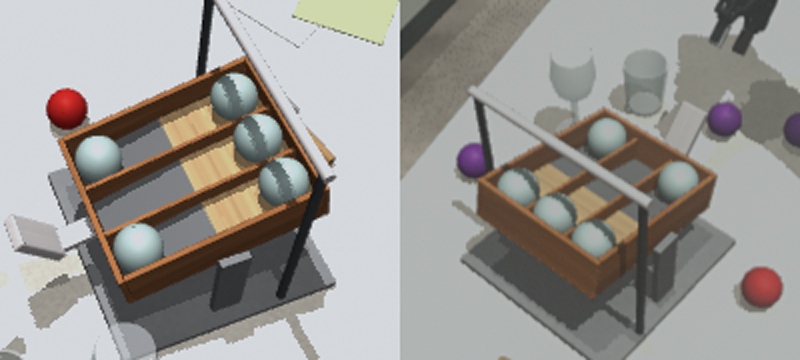

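The gripper is clear and the board, balls and bystanders are all in place and still, with three balls at the pockets and two in the channel.

```bash
python3 -c "
from workcell import bot; print(bot.job_done())"
```

```text
the job is handed in; nothing more can be done
None
```

I've handed the job in, without a verdict shown: the last pictures show a ball in each of the three pockets, the two spares back in the channel, the board on its stop and the gripper clear, at 11.6 s on the clock.

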